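Warm the analyser's wash bottle

ROBOT

A 6-joint arm with a two-finger parallel gripper is mounted at the origin on a cart in front of the work surface, level with it; the furniture and walls round the work are solid. World frame = base frame: x ahead of the robot, y to its left, z up, the work surface at z = 0. Lengths are in m, angles in rad, forces in N, time in s.
With the tool pointing down it reaches from about 0.35 to 0.775 m from the base axis. Payload 5.5 kg.
Tool frame: the origin (TCP) lies between the finger pads; the fingertips stand 19 mm ahead of it and the grasp point (between the pads) is the TCP; z points along the fingers, y is the direction in which the jaws open and shut (so a half turn about z gives the same grasp; the last joint's range is limited). The gripper opens to 85 mm and grips with 20 to 120 N. Pads are 22 mm wide; open, the fingers measure 114 mm over their backs; the gripper's body (76 mm by 85 mm) begins 54 mm behind the grasp point. The pads swing forward as they close: fully open they stand 13 mm farther back than shut.
Start: joints at [-1.358, 0.313, 0.046, 1.304, 0, 1.431], TCP at [0.199, -0.54, 0.25] pointing down, gripper open.
Joint ranges: [-2.76, 2.76], [-0.86, 1.69], [-1.03, 1.26], [-2.2, 2.34], [-1.47, 1.5], [-3.14, 3.14]. Speed limits (rad/s): [2.57, 2.57, 3.14, 3.14, 3.14, 3.14].

INTERFACE

Orientations are given as a unit quaternion [w, x, y, z].
In Python, from workcell import get_state, cams, workorder gives the robot as it stands.
- The arm moves only by the tool play_rows, never from a script. Its argument "series" is text: rows parted by semicolons, each of 7 numbers parted by spaces: the opening in per cent of the stroke, from 0 (shut) to 100 (fully open), then the shift along the tool's x, y, z in cm, then the turn, a rotation vector about the tool's x, y, z in degrees. A call has 1 to 12 rows; each row shifts and turns the commanded pose from where the row before left it, along the tool's axes as they then stand; what a row does not reach is not made up. A row lasts 1/8 s, in which the tool goes at most 62.5 mm and 10.7 degrees, less where a joint would pass 70% of its speed; a pose out of reach is approached as far as the arm can. A call with a gripper value outside its range is refused whole. The fingers move at their own pace and stop on an object; "newtons" is the grip in N (left out, the last holds). Time passes only in rows, so rows that do not move let the fingers close. It gives the time, the measured TCP pose, the force and the opening at its end, in the units of the state.
- get_state(): the state, without advancing time (a new reading comes with each control period).
- cams.read_camera(name): name is "side" or "top"; returns the picture (384x512x3 uint8, red, green, blue); there is no depth.
- cams.get_calibration(name): a dict with "fx", "fy", "cx", "cy" (pixels), "rvec" (rotation vector, rad) and "tvec" (3), from world to camera coordinates, as OpenCV has them. Camera axes: x right, y down, z forward; pixel columns grow to the right and rows downward; lengths in m; the calibration is good to about 2 mm. A picture is of the moment at which its call begins. get_calibration takes no time and is no camera call.
- workorder.hand_in(): hands the job in, once; it reports no verdict.
The state is a dict: "clock": time; "joint_pos": joint angles; "qvel": joint speeds; "tau": joint torques, N m; "tcp_pos": TCP position; "orientation": TCP orientation; "wrist_force": force on the tool from outside, world axes, zero at the start; "ft_torque": the same for the moment, N m; "finger_gap": finger opening in m.
Only numpy, scipy, OpenCV 4.12 (cv2) and the standard library are available. Lean on these libraries where they do the work, as an engineer would, in place of code of your own. Each camera call takes 0.05 s, during which the arm holds its last target.

TASK

Warm up the analyser's wash bottle, the low square one with the white cap: stand it upright in the chamber of the bench warmer and push the warmer's lid down until it clicks home on its catch. The heat selector is blank, so turn it counter-clockwise right back to its end stop and from there count four clicks clockwise. With the bottle in, the lid home and the selector on its fourth click, press the start button right down and let it come up again; keep the bottle upright throughout and leave the other things where they stand.

Things in the scene. Friction and masses are not known exactly. Their poses are not given: they have to be found in the camera images.
- wash_bottle_mid (a point): The bottle to warm: low clear square bottle, white round cap, loose, upright on the bench. 57 x 57 mm over its flats (56 between the pads), corners rounded, 71 mm high, 0.08 to 0.16 kg. Point: on its axis, 35.5 mm above its underside; x and y square to the flats, z up. Grip two opposite flats, 10 to 40 mm above the underside; the cap cannot be held.
- warmer: Bench warmer, fixed, white box, 150 mm deep (its x), 290 mm wide (y). Origin: centre of its underside on the bench; front is its -x, left +y. Left part: heating chamber, walls 70 mm high, outside y -15 to +145 mm. Right part: console, flat top 75 mm high, y -145 to -9 mm, with the selector (axis at x +30, y -80 mm) and, nearer the front, the start button (x -48, y -80 mm).
- warmer_chamber (a point): Centre of the heating chamber's floor, 10 mm above the bench; axes as the warmer's. The chamber is 130 mm (x) by 145 mm (y) inside, open on top, 60 mm deep: the bottle's top stands 11 mm above the walls, under the lid, which is 13 mm hollow beneath. The open lid stands along its left side, up to 240 mm above the bench.
- lid (a joint): Angle of the warmer's lid, rad: 0 shut, grows as it opens up and to the left; starts at 1.7 to 1.95, past upright. Hinge axis along the warmer's x at y +143, z 77 mm. Stiff hinge: stays where left, moved by 1 to 3 N at its free edge. In the last 0.09 rad a bead under the front tab rides over a sprung roller (5 to 8 N pressed down at the free edge); below 0.04 rad it snaps home.
- lid_edge (a point): On the lid's outer face, mid-length (lid 150 mm long in x), 15 mm in from its free edge, 141 mm from the hinge axis along the lid and 17 mm outward of it (lid shut: 94 mm above the bench). Moves with the lid; z is the outward normal of that face, and the axes are the warmer's when shut. Push here to shut it. A grey finger tab 46 mm wide stands 16 mm out at the front, over the catch.
- selector (a joint): Angle of the heat selector, rad: 0 at its counter-clockwise end stop, grows clockwise seen from above, 2.09 at the other stop. Seven detent places, one click every 20 degrees (0.349 rad); the fourth click is 1.396. Let go near a place, it snaps into it; turning over a click takes about 0.2 N m. Starts at any of the first to fourth clicks.
- selector_grip (a point): On the selector's upright axis, half-way up its free bar, 105 mm above the bench. Plain black knob without marks: round skirt 62 mm across, up to 11 mm above the console, with a straight bar 58 mm long, 16 mm thick, up to 46 mm above the console. The point turns with the knob; the bar lies 60 degrees counter-clockwise of the point's x axis, which is the warmer's x at selector 0.
- start (a joint): Travel of the start button, m: 0 up, 0.006 right down; sprung, right down takes 5 N; it counts as pressed from 0.004.
- start_top (a point): Middle of the start button's top: plain round grey button 30 mm across in a black collar; when up, its top is 97 mm above the bench (22 mm above the console). Pressed straight down.
- stain_bottle_mid (a point): Bystander, leave alone: amber round bottle with black cap, 48 mm across, 105 mm high, loose; the point is its centre.
- timer: Bystander, leave alone: flat white bench timer 62 x 62 x 18 mm, loose, in front of the warmer; origin under its centre.
- cover_slips: Bystander, leave alone: small flat carton 46 x 66 x 30 mm, loose, in front of the warmer; origin under its centre.

How it is judged:
On the way, in this order (a step that is already met when the one before it is completed fails the run):
1. the selector has been turned back to its counter-clockwise end stop (value of joint selector below 0.12 rad), for 0.1 s.
2. the selector has been turned to the fourth click (value of joint selector between 1.28 and 1.52 rad), for 0.2 s.
3. the start button is pressed down while the bottle stands in the chamber, the lid is home on its catch and the selector is on the fourth click (all of step 2 and value of joint start above 0.004 m and value of joint lid below 0.02 rad and horizontal distance between wash_bottle_mid and warmer_chamber below 0.065 m and z of wash_bottle_mid in the frame of warmer_chamber below 0.045 m), for 0.05 s.
At the end, for the whole second after the job is handed in: The bottle stands upright (within 9 degrees) on the chamber's floor, the lid is home on its catch (under 0.02 rad), the selector rests on the fourth click from its counter-clockwise stop (1.28 to 1.52 rad) and the start button is up again (all of step 2 and value of joint lid below 0.02 rad and value of joint start below 0.002 m and horizontal distance between wash_bottle_mid and warmer_chamber below 0.065 m and z of wash_bottle_mid in the frame of warmer_chamber between 0.025 and 0.045 m and angle between wash_bottle_mid's own z axis and vertical below 0.15 rad); the robot touches nothing.
It fails at once if the wash bottle is tipped more than 35 degrees (angle between wash_bottle_mid's own z axis and vertical above 0.61 rad).
It fails at once if a bystander (amber bottle, timer, small carton) is shifted more than 30 mm (distance of any of stain_bottle_mid, timer, cover_slips from where it was at the start of the episode above 0.03 m).
It also fails if it takes over 67 s, if anything falls off the work surface, if the arm or the gripper's body presses on something with over 40 N, if the wrist force passes 120 N, or if a joint passes its speed limit or range.

## Working session

There is one attempt and no reset: what is moved stays moved. The work goes in short steps, Python scripts to look and compute and a tool call to move; the robot and the scene stay as the last step left them, time stands still between calls to the robot, and variables do not carry over. Pictures are saved under pics/ and viewed, and the job is handed in when it is done.

Besides the shell and the picture viewer there is one more tool, called after ">>>" as name(argument=value, ...) on one line, values as JSON. play_rows: Moves the arm, as the interface text tells. Its arguments: {"type":"object","properties":{"series":{"type":"string"},"newtons":{"type":"number"}},"required":["series"]}

```bash
mkdir -p pics; ls
python3 - <<'E'
from workcell import get_state,cams
import cv2
print(get_state())
for n in("side","top"):
    im=cams.read_camera(n);cv2.imwrite(f"pics/{n}0.png",im[:,:,::-1]);print(cams.get_calibration(n))
E
```

```text
pics
{'clock': 0.0, 'joint_pos': array([-1.35758375e+00,  3.13984282e-01,  4.49750035e-02,  1.30361590e+00,
        3.29519913e-05,  1.43118823e+00]), 'qvel': array([-1.30915880e-03,  7.90604957e-04, -1.75236058e-05,  5.23925913e-04,
       -1.00272916e-03,  8.54370655e-04]), 'tau': array([-1.42225759e-03, -4.80629826e+01,  2.98531258e+01,  1.94024836e-02,
       -1.37001266e-04, -6.52735039e-07]), 'tcp_pos': array([ 0.19858093, -0.53910486,  0.2494164 ]), 'orientation': array([-9.14415448e-04,  9.84479600e-01,  1.75496671e-01, -1.71805834e-05]), 'wrist_force': array([0.23661269, 0.02088112, 0.1726445 ]), 'ft_torque': array([0.0294598 , 0.02694944, 0.00835823]), 'finger_gap': 0.08542876267907498}
{'fx': 394.5846633723121, 'fy': 394.5846633723121, 'cx': 260.7669925929698, 'cy': 189.31243254522033, 'rvec': array([ 0.41460464, -2.62293168,  1.40236281]), 'tvec': array([0.45242762, 0.17594313, 0.79039398])}
{'fx': 465.8044083878257, 'fy': 465.8044083878257, 'cx': 248.91305163664333, 'cy': 196.54104033006527, 'rvec': array([ 2.12730402, -2.18071259,  0.13594132]), 'tvec': array([-0.00548594,  0.48350843,  1.17700128])}
```

View pics/side0.png

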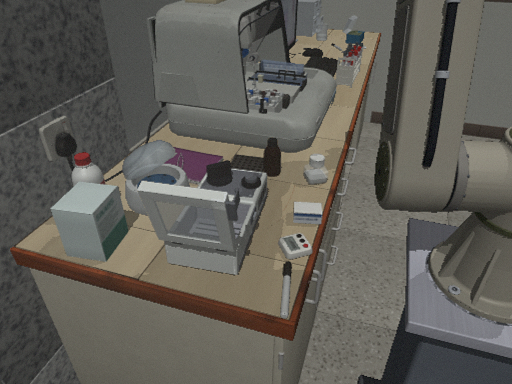

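View pics/top0.png

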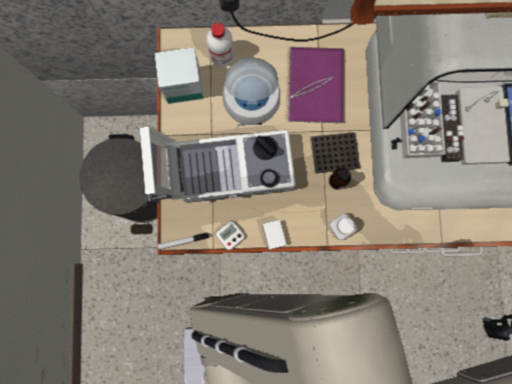

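Both views show the warmer (top: chamber around (212,167), selector about (265,148), button (269,178)). The wash bottle is at top (343,227) and the lid stands open on the left. I'll zoom in next.

```bash
cat > h.py <<'E'
import numpy as np,cv2
from workcell import get_state,cams
def cal(n):
    c=cams.get_calibration(n);K=np.array([[c['fx'],0,c['cx']],[0,c['fy'],c['cy']],[0,0,1]]);return K,np.array(c['rvec']),np.array(c['tvec'])
def ray(n,uv):
    K,r,t=cal(n);R=cv2.Rodrigues(r)[0];d=R.T@np.linalg.inv(K)@np.array([uv[0],uv[1],1.]);return -R.T@t,d
def atz(n,uv,z):
    o,d=ray(n,uv);return o+d*(z-o[2])/d[2]
def proj(n,P):
    K,r,t=cal(n);return cv2.projectPoints(np.atleast_2d(np.array(P,float)),r,t,K,None)[0][:,0]
def shot(n,name):
    im=np.ascontiguousarray(cams.read_camera(n)[:,:,::-1]);cv2.imwrite(f"pics/{name}.png",im);return im
def crop(im,x0,y0,w,h,s,name):
    cv2.imwrite(f"pics/{name}.png",cv2.resize(im[y0:y0+h,x0:x0+w],None,fx=s,fy=s,interpolation=cv2.INTER_CUBIC))
E
python3 - <<'E'
from h import *
t=cv2.imread("pics/top0.png");s=cv2.imread("pics/side0.png")
crop(t,135,115,170,100,4.5,"t0a");crop(t,200,150,170,100,4.5,"t0b");crop(s,130,120,200,150,4,"s0a")
for uv in [(343,227),(265,148),(269,178)]: print(atz("top",uv,.08))
E
```

```text
[ 0.3954345  -0.24746512  0.08      ]
[ 0.59923335 -0.06106722  0.08      ]
[ 0.52236946 -0.06884188  0.08      ]
```

View pics/t0a.png

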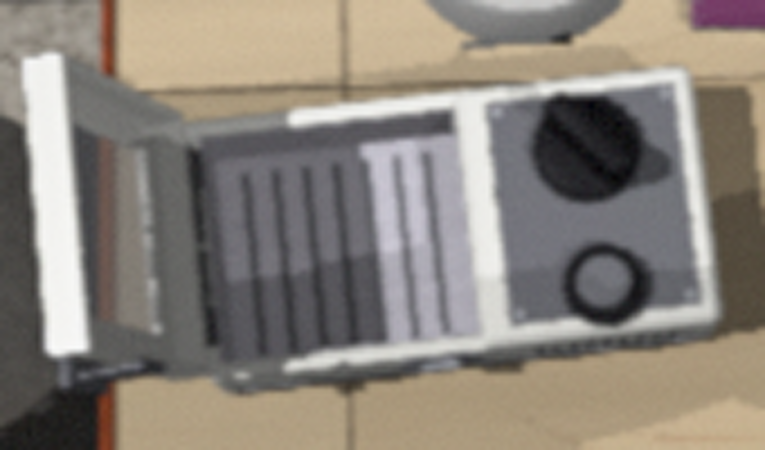

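View pics/t0b.png

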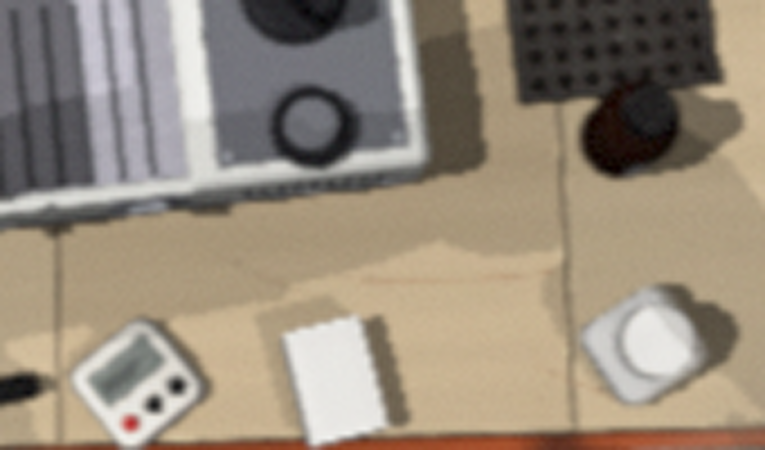

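View pics/s0a.png

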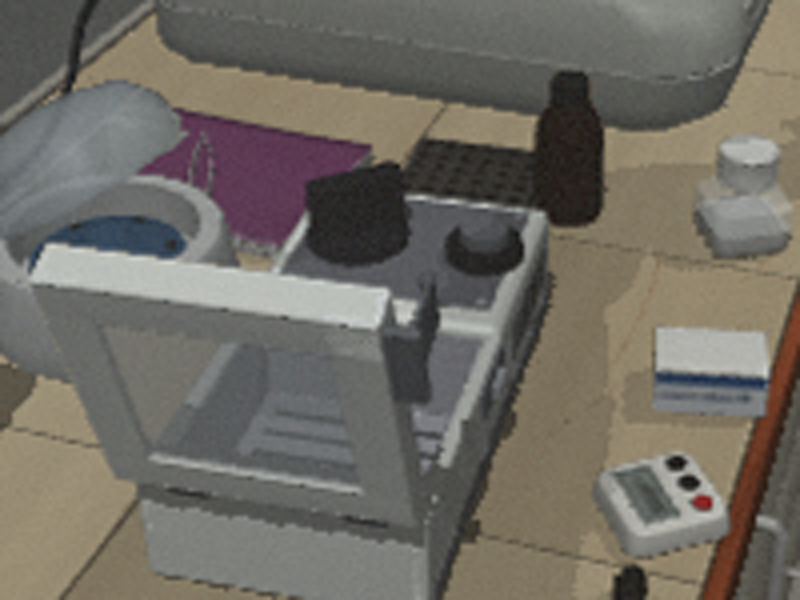

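```bash
cat >> h.py <<'E'
def up(p,x0,y0,s): return (np.array(p,float)+.5)/s-.5+np.array([x0,y0])
E
python3 - <<'E'
from h import *
from scipy.optimize import least_squares
ta=lambda p:up(p,135,115,4.5)
tb=lambda p:up(p,200,150,4.5)
sa=lambda p:up(p,130,120,4)
obs=[("top",ta((690,70)),(.075,-.145,.075)),("top",ta((720,322)),(-.075,-.145,.075)),("top",ta((603,281)),(-.048,-.08,.097)),
("side",sa((545,212)),(-.075,-.145,.075)),("side",sa((485,232)),(-.048,-.08,.097)),("top",ta((588,148)),(.03,-.08,.086))]
def W(p,q):
    c,s=np.cos(p[2]),np.sin(p[2]);return np.array([p[0]+c*q[0]-s*q[1],p[1]+s*q[0]+c*q[1],q[2]])
f=lambda p:np.concatenate([proj(n,W(p,q))[0]-uv for n,uv,q in obs])
r=least_squares(f,[.55,.05,0]);print(r.x,np.degrees(r.x[2]));print(r.fun.reshape(-1,2).round(2))
p=r.x;np.save("warm.npy",p)
for n,q in dict(ch=(0,.065,.01),sel=(.03,-.08,.105),btn=(-.048,-.08,.097)).items(): print(n,W(p,q))
print("bottle cap top",atz("top",tb((660,340)),.071))
for c in [(582,345),(635,404),(650,285),(705,352)]: print(atz("top",tb(c),.04))
print("timer",atz("top",tb((138,383)),.018),"carton",[atz("top",tb(q),.03).round(3) for q in((283,335),(358,315),(388,430),(312,447))],"amber",atz("top",tb((652,112)),.105))
print(proj("side",[[*atz("top",tb((660,340)),.071)[:2],.071]]), sa((748,145)))
for a,b in[((540,95),(588,200)),]:pass
print("bar ends", atz("top",ta((548,110)),.121),atz("top",ta((630,178)),.121))
E
```

```text
[0.56385434 0.01801763 0.07232869] 4.144128664001461
[[ 0.04 -1.48]
 [-0.19  0.54]
 [-0.8   0.07]
 [ 1.92 -0.98]
 [-0.39 -1.5 ]
 [-0.79 -0.16]]
ch [0.55915707 0.08284769 0.01      ]
sel [ 0.59955715 -0.05960523  0.105     ]
btn [ 0.52176109 -0.06524195  0.097     ]
bottle cap top [ 0.4003058  -0.25762812  0.071     ]
[ 0.40048269 -0.21971901  0.04      ]
[ 0.36644032 -0.24807983  0.04      ]
[ 0.43363458 -0.25995956  0.04      ]
[ 0.39479304 -0.28915999  0.04      ]
timer [0.38625983 0.03332341 0.018     ] carton [array([ 0.411, -0.051,  0.03 ]), array([ 0.421, -0.094,  0.03 ]), array([ 0.355, -0.109,  0.03 ]), array([ 0.347, -0.065,  0.03 ])] amber [ 0.52218148 -0.2526046   0.105     ]
[[316.93341745 155.88951068]] [316.625 155.875]
bar ends [ 0.61238742 -0.03920252  0.121     ] [ 0.57370521 -0.08240305  0.121     ]
```

```bash
cat >> h.py <<'E'
from scipy.spatial.transform import Rotation as Rn
def pose(s=None):
    s=s or get_state();q=s['orientation'];return np.array(s['tcp_pos']),Rn.from_quat([q[1],q[2],q[3],q[0]])
def down(yaw,tilt=None):  # tool y axis at world angle yaw(deg), z down
    a=np.radians(yaw);y=np.array([np.cos(a),np.sin(a),0]);z=np.array([0,0,-1.]);x=np.cross(y,z)
    return Rn.from_matrix(np.c_[x,y,z])
def plan(way,start=None,r=1):
    """way: list of (opening,pos,R,nrows)"""
    p,R=start or pose();rows=[]
    for o,P,Q,n in way:
        P=np.array(P,float);p0,R0=p,R;rv=(R0.inv()*Q).as_rotvec()
        for i in range(1,n+1):
            tp=p0+(P-p0)*i/n;tR=R0*Rn.from_rotvec(rv*i/n)
            d=np.round(R.inv().apply(tp-p)*100,r)+0.;w=np.round((R.inv()*tR).as_rotvec(degrees=True)*2)/2+0.
            rows.append(f"{o:g} "+" ".join(f"{v:g}" for v in [*d,*w]));p=p+R.apply(d/100);R=R*Rn.from_rotvec(w,degrees=True)
    print("; ".join(rows));print(len(rows),"end",p.round(4),"y-yaw",np.degrees(np.arctan2(*R.apply([0,1,0])[1::-1])).round(1));return p,R
def W(q):
    p=np.load("warm.npy");c,s=np.cos(p[2]),np.sin(p[2]);return np.array([p[0]+c*q[0]-s*q[1],p[1]+s*q[0]+c*q[1],q[2]])
E
python3 - <<'E'
from h import *
t=cv2.imread("pics/top0.png");s=cv2.imread("pics/side0.png")
# overlay model for bottle yaw check
for n,im,box,sc in(("top",t,(310,200,70,50),10),("side",s,(290,140,50,55),10)):
    big=cv2.resize(im[box[1]:box[1]+box[3],box[0]:box[0]+box[2]],None,fx=sc,fy=sc,interpolation=cv2.INTER_CUBIC)
    for a,col in((37.5,(0,0,255)),):
        for z in(0,.045):
            c=np.array([.400,-.256]);A=np.radians(a);M=np.array([[np.cos(A),-np.sin(A)],[np.sin(A),np.cos(A)]])
            P=[[*(c+M@np.array(v)*.0285),z] for v in((1,1),(1,-1),(-1,-1),(-1,1))]
            q=((proj(n,P)-np.array(box[:2])+.5)*sc-.5).astype(int);cv2.polylines(big,[q],True,col,1)
    cv2.imwrite(f"pics/ov_{n}.png",big)
for th in(1.7,1.8,1.95):
    y=.143-.156*np.cos(th)+.017*np.sin(th);z=.077+.156*np.sin(th)+.017*np.cos(th)
    print(th,[ (np.array(proj(n,[W((-.075,y,z)),W((.075,y,z))]))).round(1).tolist() for n in("top","side")])
plan([(100,(.40,-.256,.13),down(-52.5),9)])
E
```

```text
1.7 [[[152.1, 190.5], [147.3, 123.6]], [[224.6, 191.3], [138.6, 178.9]]]
1.8 [[[145.6, 191.5], [141.0, 124.9]], [[221.7, 198.8], [134.6, 185.9]]]
1.95 [[[136.8, 193.0], [132.4, 127.0]], [[217.6, 211.7], [129.0, 197.9]]]
100 3.2 -2.2 1.3 0 0 -2; 100 3.2 -2 1.4 0 0 -2; 100 3.4 -2 1.3 0 0 -2; 100 3.4 -1.8 1.3 0 0 -1.5; 100 3.4 -1.8 1.4 0 0 -2; 100 3.5 -1.6 1.3 0 0 -2; 100 3.6 -1.5 1.3 0 0 -2; 100 3.6 -1.4 1.4 0 0 -2; 100 3.6 -1.2 1.3 0 0 -2
9 end [ 0.3997 -0.2562  0.1299] y-yaw -52.3
```

View pics/ov_top.png

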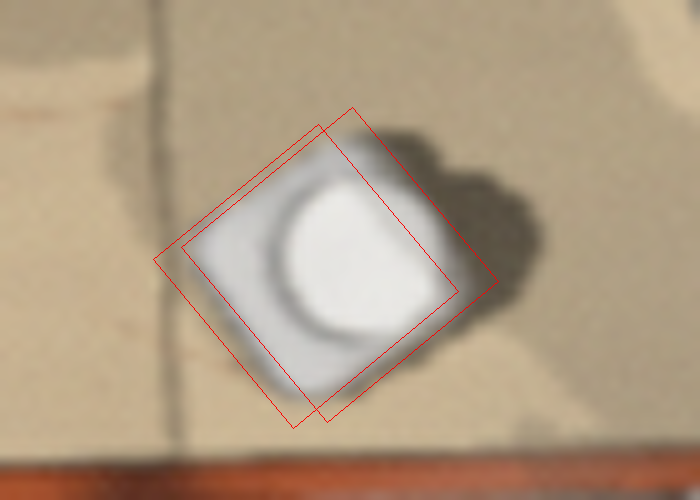

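View pics/ov_side.png

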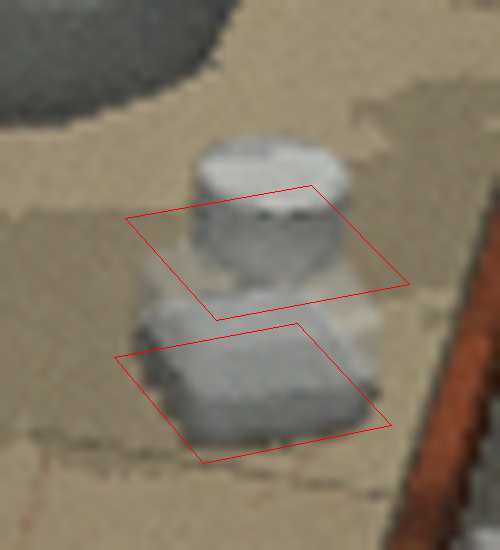

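The top overlay matches the bottle at (0.400, -0.256) with flats at 37.5°. The lid edge fits an angle of about 1.8 rad. Next I move above the bottle.

>>> play_rows(series="100 3.2 -2.2 1.3 0 0 -2; 100 3.2 -2 1.4 0 0 -2; 100 3.4 -2 1.3 0 0 -2; 100 3.4 -1.8 1.3 0 0 -1.5; 100 3.4 -1.8 1.4 0 0 -2; 100 3.5 -1.6 1.3 0 0 -2; 100 3.6 -1.5 1.3 0 0 -2; 100 3.6 -1.4 1.4 0 0 -2; 100 3.6 -1.2 1.3 0 0 -2; 100 0 0 0 0 0 0; 100 0 0 0 0 0 0", newtons=30)

```text
clock: 1.48
tcp_pos: [0.3998, -0.2571, 0.1303]
orientation: [0.0, 0.946, 0.323, -0.0]
wrist_force: [0.3, -1.2, -0.1]
finger_gap: 0.085
```

Run:
```python
from h import *
t=shot("top","top1");s=shot("side","side1");crop(t,300,180,100,75,7,"t1");crop(s,270,100,110,100,6,"s1")
print(pose()[0]);plan([(100,(.40,-.256,.03),down(-52.5),4)])
```

```text
[ 0.39970059 -0.25784489  0.13064928]
100 0 0 2.5 0 0 0; 100 0.1 -0.1 2.5 0 0 0; 100 0 0 2.5 0 0 0; 100 0 0 2.6 0 0 0
4 end [ 0.3999 -0.2565  0.0296] y-yaw -52.4
```

View pics/t1.png

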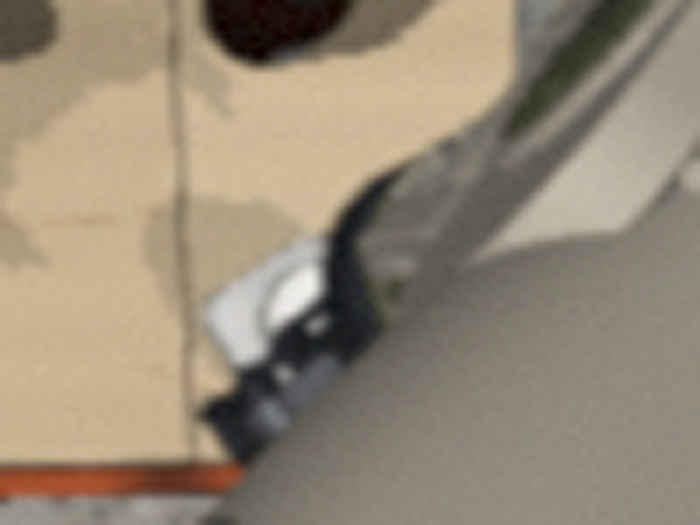

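View pics/s1.png

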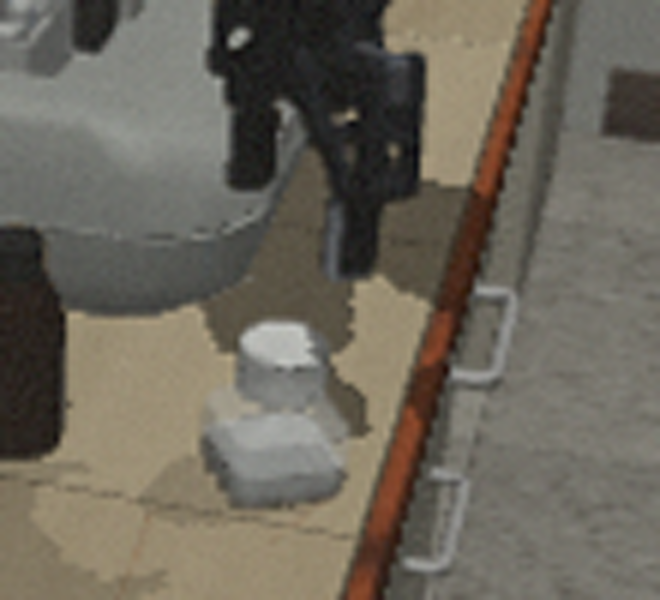

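The fingers straddle the bottle along one pair of flats, with the cap at (285,345) in the side crop, so I descend.

>>> play_rows(series="100 0 0 2.5 0 0 0; 100 0.1 -0.1 2.5 0 0 0; 100 0 0 2.5 0 0 0; 100 0 0 2.6 0 0 0; 100 0 0 0 0 0 0; 0 0 0 0 0 0 0; 0 0 0 0 0 0 0; 0 0 0 0 0 0 0; 0 0 0 0 0 0 0", newtons=30)

```text
clock: 2.7
tcp_pos: [0.4008, -0.2566, 0.0308]
orientation: [0.001, 0.946, 0.323, 0.0]
wrist_force: [-1.1, -0.9, 5.6]
finger_gap: 0.056
```

Run:
```python
from h import *
s=get_state();print(s['tcp_pos'],s['finger_gap'],s['wrist_force'],W((0,.065,.01)))
plan([(0,(.40,-.256,.16),down(-52.5),3),(0,[*W((0,.06,.0))[:2],.16],down(-85.9),8)])
```

```text
[ 0.40078473 -0.25656487  0.03084503] 0.05597658762949083 [-1.11638683 -0.88082584  5.57020133] [0.55915707 0.08284769 0.01      ]
0 0 0 -4.3 0 0 0; 0 0 0 -4.3 0 0 0; 0 0 -0.1 -4.3 0 0 0; 0 4.1 -2.1 0 0 0 4; 0 4 -2.3 0 0 0 4.5; 0 3.8 -2.7 0 0 0 4; 0 3.5 -2.9 0 0 0 4.5; 0 3.4 -3.2 0 0 0 4; 0 3.1 -3.4 -0.1 0 0 4; 0 2.9 -3.7 0 0 0 4.5; 0 2.5 -3.8 0 0 0 4
11 end [0.5593 0.0779 0.1602] y-yaw -85.8
```

Gripped at 56 mm, as specified. Now lift and carry it over the chamber.

>>> play_rows(series="0 0 0 -4.3 0 0 0; 0 0 0 -4.3 0 0 0; 0 0 -0.1 -4.3 0 0 0; 0 4.1 -2.1 0 0 0 4; 0 4 -2.3 0 0 0 4.5; 0 3.8 -2.7 0 0 0 4; 0 3.5 -2.9 0 0 0 4.5; 0 3.4 -3.2 0 0 0 4; 0 3.1 -3.4 -0.1 0 0 4; 0 2.9 -3.7 0 0 0 4.5; 0 2.5 -3.8 0 0 0 4; 0 0 0 0 0 0 0")

```text
clock: 4.2
tcp_pos: [0.5597, 0.0813, 0.1596]
orientation: [-0.0, 0.999, 0.039, 0.001]
wrist_force: [-0.7, -0.0, -1.9]
finger_gap: 0.0561
```

Run:
```python
from h import *
s=get_state();print(s['tcp_pos'],s['finger_gap'],s['wrist_force'])
t=shot("top","top2");s=shot("side","side2");crop(t,120,90,200,130,4,"t2");crop(s,110,80,200,200,3,"s2")
plan([(0,[*W((0,.062,.0))[:2],.041],down(-85.9),4)])
```

```text
[0.55974159 0.08134349 0.1596334 ] 0.056107306732365296 [-0.67181158 -0.0494673  -1.91243643]
0 0 0 3 0 0 0; 0 0.1 0 2.9 0 0 0; 0 0 -0.1 3 0 0 0; 0 0 0 2.9 0 0 0
4 end [0.5593 0.08   0.0413] y-yaw -85.7
```

View pics/t2.png

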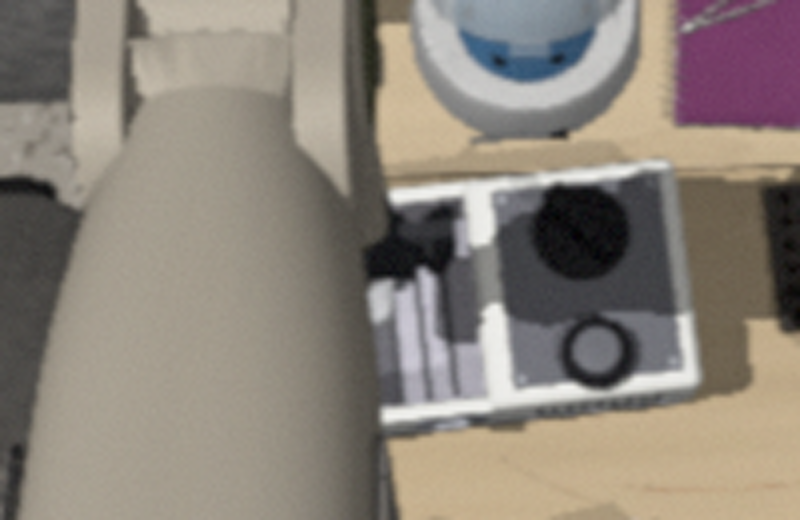

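View pics/s2.png

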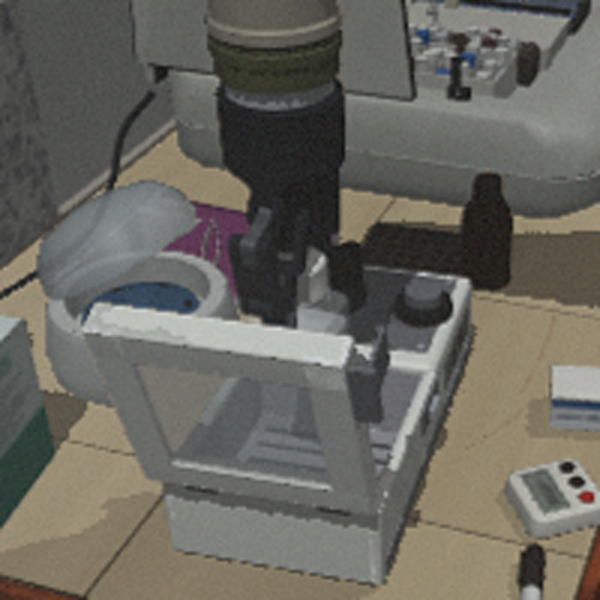

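Run:
```python
from h import *
p,R=pose()
for n,v in dict(tcp=(0,0,0),tipA=(0,.033,.019),tipB=(0,-.033,.019),captop=(0,0,-.0405),bot=(0,0,.03)).items():
    P=p+R.apply(v);q=proj("side",P)[0];print(n,P.round(3),((q-[110,80])*3).round(0),((proj("top",P)[0]-[120,90])*4).round())
s=cv2.imread("pics/side2.png");crop(s,170,130,80,80,9,"s2b")
```

```text
tcp [0.558 0.079 0.159] [297. 309.] [347. 275.]
tipA [0.561 0.046 0.14 ] [315. 306.] [405. 276.]
tipB [0.556 0.112 0.14 ] [281. 360.] [295. 287.]
captop [0.558 0.079 0.2  ] [293. 255.] [340. 260.]
bot [0.558 0.079 0.129] [300. 346.] [352. 285.]
```

View pics/s2b.png

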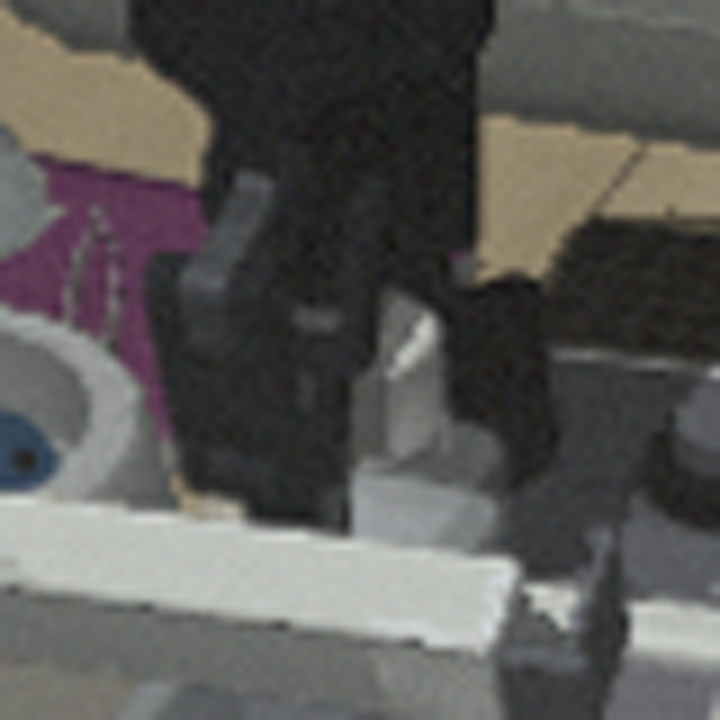

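Part of the bottle is hidden behind the near finger, but the cap's right edge is where the model puts it. Lower and release.

>>> play_rows(series="0 0 0 3 0 0 0; 0 0.1 0 2.9 0 0 0; 0 0 -0.1 3 0 0 0; 0 0 0 2.8 0 0 0; 0 0 0 0 0 0 0; 0 0 0 0 0 0 0")

```text
clock: 5.05
tcp_pos: [0.5597, 0.0789, 0.0432]
orientation: [0.0, 0.999, 0.036, 0.0]
wrist_force: [-0.3, -0.1, 0.1]
finger_gap: 0.0553
```

Run:
```python
from h import *
s=get_state();print(s['tcp_pos'],s['finger_gap'],s['wrist_force'],W((0,.065,0)))
```

```text
[0.55967748 0.07890701 0.04323816] 0.055330885606909685 [-0.34570111 -0.11756059  0.10778695] [0.55915707 0.08284769 0.        ]
```

>>> play_rows(series="0 0 0 0.2 0 0 0; 0 0 0 0 0 0 0; 80 0 0 0 0 0 0; 80 0 0 0 0 0 0; 80 0 0 0 0 0 0; 80 0 0 -2 0 0 0; 80 0 0 -5 0 0 0; 80 0 0 -6 0 0 0; 80 0 0 -5 0 0 0")

```text
clock: 6.18
tcp_pos: [0.5598, 0.0798, 0.2227]
orientation: [0.0, 0.999, 0.037, 0.001]
wrist_force: [0.2, 0.1, 0.3]
finger_gap: 0.0684
```

Run:
```python
from h import *
s=get_state();print(s['tcp_pos'],s['finger_gap'],s['wrist_force'])
plan([(60,[*W((.03,-.08,0))[:2],.20],down(-45.9),6)])
```

```text
[0.55977522 0.07977497 0.22265422] 0.06839426304246056 [0.17618717 0.05834255 0.25781377]
60 0.5 2.4 0.4 0 0 -6.5; 60 0.2 2.4 0.4 0 0 -7; 60 -0.1 2.4 0.3 0 0 -6.5; 60 -0.3 2.4 0.4 0 0 -6.5; 60 -0.6 2.3 0.4 0 0 -6.5; 60 -0.9 2.3 0.4 0 0 -7
6 end [ 0.5998 -0.0599  0.1997] y-yaw -45.8
```

Run:
```python
from h import *
s=get_state();print(np.degrees(s['joint_pos']))
t=shot("top","top3");s=shot("side","side3");crop(t,120,90,200,130,4,"t3");crop(s,110,80,200,200,3,"s3")
```

```text
[-2.03344430e-02  1.73345651e+01 -2.09654678e+00  7.04891162e+01
 -5.37260488e-03  1.75762833e+02]
```

View pics/s3.png

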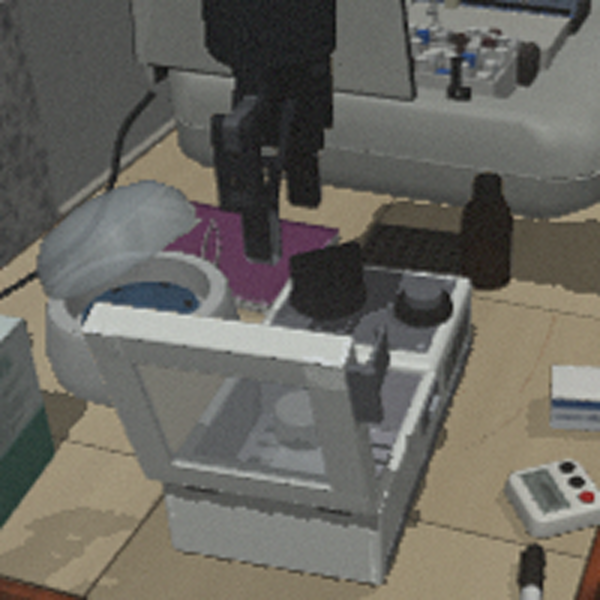

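The bottle stands in the chamber (side crop (295,430)). The lid is still open with its top edge at about (220,330). Next: go over the lid, descend on its left and push it shut.

Run:
```python
from h import *
w=4.1
a=plan([(0,[*W((0,.08,0))[:2],.32],down(-66),2),(0,[*W((0,.262,0))[:2],.33],down(-10),6),(0,[*W((0,.262,0))[:2],.22],down(4.1),3)])
def C(th,r=.138,e=0.0):
    y=.143-r*np.cos(th)+(.017-e)*np.sin(th);z=.077+r*np.sin(th)+(.017-e)*np.cos(th);p=W((0,y+.011,0));return [p[0],p[1],z+.019]
way=[(0,[*W((0,.215,0))[:2],.222],down(w),2)]
for th in np.arange(1.7,0.05,-.11): 
    c=C(th);c[2]=min(c[2],.222) if th>1.4 else c[2];way.append((0,c,down(w),1))
plan(way,a)
```

```text
0 -0.1 -0.9 -4.7 0 -0.5 -10; 0 0 -0.9 -4.6 0 0 -10; 0 1 -2.9 -0.2 0 0 -9.5; 0 1.5 -2.6 -0.1 0 0 -9; 0 1.9 -2.4 -0.2 0 0 -9.5; 0 2.3 -2 -0.2 0 0 -9; 0 2.5 -1.7 -0.2 0 0 -9.5; 0 2.8 -1.2 -0.1 0 0 -9.5; 0 0 0 3.7 0 0 -4.5; 0 0 0 3.6 0 0 -5; 0 0 0 3.7 0 0 -4.5
11 end [0.5449 0.2794 0.2196] y-yaw 4.2
0 -2.4 0 -0.1 0 0 0; 0 -2.3 0 -0.1 0 0 0; 0 -2.6 0 0 0 0 0; 0 -1.5 0 0 0 0 0; 0 -1.6 0 0 0 0 0; 0 -1.5 0 -1.3 0 0 0; 0 -1.5 0 0.2 0 0 0; 0 -1.5 0 0.4 0 0 0; 0 -1.4 0 0.5 0 0 0; 0 -1.4 0 0.7 0 0 0; 0 -1.3 0 0.8 0 0 0; 0 -1.2 0 1 0 0 0; 0 -1 0 1.1 0 0 0; 0 -1 0 1.2 0 0 0; 0 -0.8 0 1.3 0 0 0; 0 -0.6 0 1.4 0 0 0; 0 -0.5 0 1.4 0 0 0
17 end [0.5628 0.0389 0.135 ] y-yaw 4.2
```

>>> play_rows(series="0 -0.1 -0.9 -4.7 0 -0.5 -10; 0 0 -0.9 -4.6 0 0 -10; 0 1 -2.9 -0.2 0 0 -9.5; 0 1.5 -2.6 -0.1 0 0 -9; 0 1.9 -2.4 -0.2 0 0 -9.5; 0 2.3 -2 -0.2 0 0 -9; 0 2.5 -1.7 -0.2 0 0 -9.5; 0 2.8 -1.2 -0.1 0 0 -9.5; 0 0 0 3.7 0 0 -4.5; 0 0 0 3.6 0 0 -5; 0 0 0 3.7 0 0 -4.5; 0 0 0 0 0 0 0")

```text
clock: 7.78
tcp_pos: [0.5392, 0.2785, 0.2093]
orientation: [-0.004, 0.681, 0.732, -0.007]
wrist_force: [0.8, 0.3, -0.0]
finger_gap: -0.0
```

Run:
```python
from h import *
s=get_state();print(s['tcp_pos'],s['finger_gap'],s['wrist_force'])
t=shot("top","top4");s=shot("side","side4");crop(t,90,60,200,150,4,"t4");crop(s,100,50,200,200,3,"s4")
```

```text
[0.53918132 0.27847616 0.20933375] -2.280672758173179e-06 [ 0.84396015  0.30847038 -0.03593724]
```

View pics/s4.png

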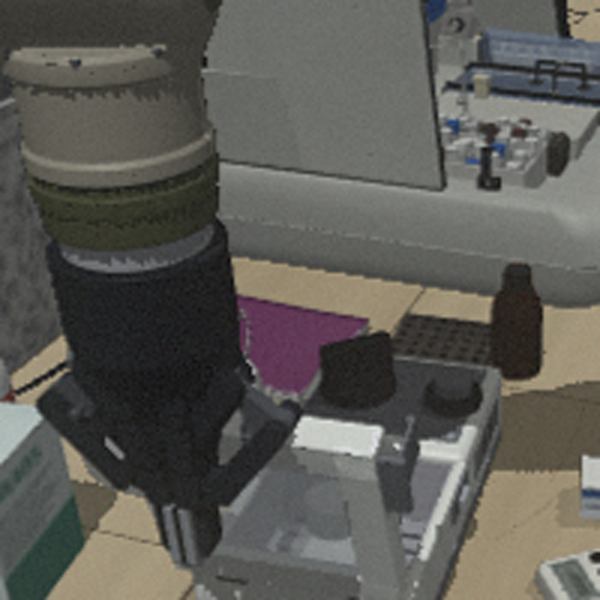

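The closed fingers are left of the lid and clear of it, though the TCP is 10 mm lower than planned. I'll replan from the measured pose.

```bash
cat >> h.py <<'E'
def C(th,r=.138,e=0.0):
    y=.143-r*np.cos(th)+(.017-e)*np.sin(th);z=.077+r*np.sin(th)+(.017-e)*np.cos(th);p=W((0,y+.011,0));return [p[0],p[1],z+.019]
E
python3 - <<'E'
from h import *
w=4.1
way=[(0,[*W((0,.218,0))[:2],.222],down(w),2)]
for th in np.arange(1.75,0.85,-.11): 
    c=C(th);c[2]=min(c[2],.222) if th>1.4 else c[2];way.append((0,c,down(w),1))
plan(way)
E
```

```text
0 -2.2 0.2 -0.4 -0.5 0 0; 0 -2.2 0.1 -0.4 0 0 0; 0 -2.3 0 0 0 0 0; 0 -1.5 0 0 0 0 0; 0 -1.5 0 0 0 0 0; 0 -1.5 0 0 0 0 0; 0 -1.5 0 -1.2 0 0 0; 0 -1.5 0 0.3 0 0 0; 0 -1.5 0 0.4 0 0 0; 0 -1.4 0 0.7 0 0 0; 0 -1.3 0 0.7 0 0 0
11 end [0.5579 0.0959 0.2127] y-yaw 4.1
```

>>> play_rows(series="0 -2.2 0.2 -0.4 -0.5 0 0; 0 -2.2 0.1 -0.4 0 0 0; 0 -2.3 0 0 0 0 0; 0 -1.5 0 0 0 0 0; 0 -1.5 0 0 0 0 0; 0 -1.5 0 0 0 0 0; 0 -1.5 0 -1.2 0 0 0; 0 -1.5 0 0.3 0 0 0; 0 -1.5 0 0.4 0 0 0; 0 -1.4 0 0.7 0 0 0; 0 -1.3 0 0.7 0 0 0")

```text
clock: 9.25
tcp_pos: [0.5581, 0.0949, 0.2115]
orientation: [0.0, 0.681, 0.733, -0.0]
wrist_force: [1.1, 1.8, 1.0]
finger_gap: 0.0
```

Run:
```python
from h import *
s=get_state();print(s['tcp_pos'],s['finger_gap'],s['wrist_force'])
s=shot("side","side5");crop(s,100,50,200,200,3,"s5")
way=[]
for th in np.arange(.83,0.0,-.11): way.append((0,C(th),down(4.1),1))
plan(way)
```

```text
[0.55812989 0.09491393 0.21148549] 7.658912526883501e-07 [1.14303624 1.81267738 1.03724558]
0 -0.2 0.1 0.1 0 0 0; 0 -1.2 0 1 0 0 0; 0 -1.1 0 1 0 0 0; 0 -1 0 1.2 0 0 0; 0 -0.8 0 1.3 0 0 0; 0 -0.7 0 1.4 0 0 0; 0 -0.5 0 1.4 0 0 0; 0 -0.3 0 1.5 0 0 0
8 end [0.5626 0.0356 0.1214] y-yaw 4.1
```

View pics/s5.png

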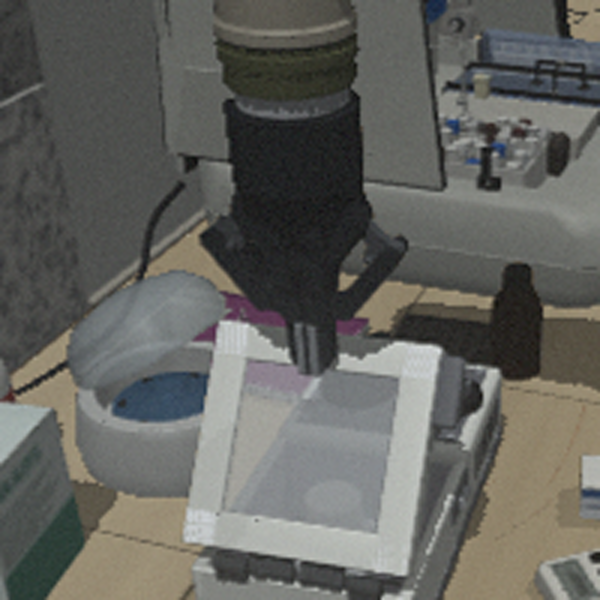

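The lid is now at about 0.8 rad with the fingertips on its outer face near the free edge. Continue down.

>>> play_rows(series="0 -0.2 0.1 0.1 0 0 0; 0 -1.2 0 1 0 0 0; 0 -1.1 0 1 0 0 0; 0 -1.1 0 1.2 0 0 0; 0 -0.9 0 1.3 0 0 0; 0 -0.7 0 1.4 0 0 0; 0 -0.6 0 1.4 0 0 0; 0 -0.3 0 1.5 0 0 0; 0 0 0 0.5 0 0 0; 0 0 0 0.3 0 0 0; 0 0 0 0 0 0 0")

```text
clock: 10.68
tcp_pos: [0.5635, 0.0354, 0.1152]
orientation: [0.0, 0.68, 0.733, -0.0]
wrist_force: [0.4, 0.8, -0.4]
finger_gap: 0.0004
```

Run:
```python
from h import *
s=get_state();print(s['tcp_pos'],s['finger_gap'],s['wrist_force'])
```

```text
[0.56353527 0.03536179 0.11520495] 0.0004411201594650493 [ 0.36439826  0.77028493 -0.40841317]
```

>>> play_rows(series="0 0 0 0.3 0 0 0; 0 0 0 0.2 0 0 0; 0 0 0 0.1 0 0 0; 0 0 0 0 0 0 0")

```text
clock: 11.18
tcp_pos: [0.5642, 0.0353, 0.1128]
orientation: [0.002, 0.68, 0.733, 0.001]
wrist_force: [-7.0, 0.3, 19.9]
finger_gap: -0.0004
```

Run:
```python
from h import *
s=get_state();print(s['tcp_pos'],s['finger_gap'],s['wrist_force'])
```

```text
[0.56422352 0.03530569 0.11281593] -0.0003931300397548966 [-7.04525711  0.31541453 19.92208206]
```

The lid gave a firm 20 N stop with the tips at z = 0.094, its shut height. Now up, turn, and go to the selector.

Run:
```python
from h import *
S=W((.03,-.08,0))[:2]
a=plan([(50,[.563,.035,.20],down(4.1),2),(50,[*S,.20],down(70),7),(50,[*S,.17],down(99),3)])
plan([(50,[*S,.17],down(134.1),4)],a)
```

```text
50 0 0 -4.4 0 0 0; 50 0 -0.1 -4.3 0 0 0; 50 -1.4 0.4 0 0 0 -9.5; 50 -1.4 0.2 0 0 0 -9.5; 50 -1.5 -0.1 0 0 0 -9; 50 -1.4 -0.2 0 0 0 -9.5; 50 -1.4 -0.5 0 0 0 -9.5; 50 -1.2 -0.8 0 0 0 -9.5; 50 -1.2 -0.9 0 0 0 -9.5; 50 0 0 1 0 0 -9.5; 50 0 0 1 0 0 -9.5; 50 0.1 0 1 0 0 -10
12 end [ 0.5991 -0.0598  0.17  ] y-yaw 99.2
50 0 0 0 0 0 -8.5; 50 0 0 0 0 0 -9; 50 0 0 0 0 0 -8.5; 50 0 0 0 0 0 -9
4 end [ 0.5991 -0.0598  0.17  ] y-yaw 134.2
```

>>> play_rows(series="50 0 0 -4.4 0 0 0; 50 0 -0.1 -4.3 0 0 0; 50 -1.4 0.4 0 0 0 -9.5; 50 -1.4 0.2 0 0 0 -9.5; 50 -1.5 -0.1 0 0 0 -9; 50 -1.4 -0.2 0 0 0 -9.5; 50 -1.4 -0.5 0 0 0 -9.5; 50 -1.2 -0.8 0 0 0 -9.5; 50 -1.2 -0.9 0 0 0 -9.5; 50 0 0 1 0 0 -9.5; 50 0 0 1 0 0 -9.5; 50 0.1 0 1 0 0 -10")

```text
clock: 12.68
tcp_pos: [0.5988, -0.0601, 0.1662]
orientation: [0.0, -0.083, 0.997, -0.0]
wrist_force: [0.8, 0.5, -0.2]
finger_gap: 0.0425
```

>>> play_rows(series="50 0 0 0 0 0 -8.5; 50 0 0 0 0 0 -9; 50 0 0 0 0 0 -8.5; 50 0 0 0 0 0 -9; 50 0 0 0 0 0 0; 50 0 0 0 0 0 0")

```text
clock: 13.42
tcp_pos: [0.5987, -0.06, 0.1665]
orientation: [-0.0, -0.375, 0.927, -0.0]
wrist_force: [-0.3, 0.5, 0.0]
finger_gap: 0.0428
```

Run:
```python
from h import *
s=get_state();print(s['tcp_pos'],s['finger_gap'],s['wrist_force'],np.degrees(s['joint_pos'][5]))
s=shot("side","side6");crop(s,100,50,220,200,3,"s6");crop(s,190,90,90,90,8,"s6b")
S=W((.03,-.08,0))[:2]
plan([(50,[*S,.109],down(134.1),3)])
```

```text
[ 0.59871005 -0.05999587  0.16647252] 0.04275444124653564 [-0.30988022  0.45559495  0.02309274] -57.414569009398505
50 0 0 1.9 0 0 0; 50 -0.1 0 1.9 0 0 0; 50 0 0 1.9 0 0 0
3 end [ 0.5994 -0.0594  0.1095] y-yaw 134.1
```

View pics/s6.png

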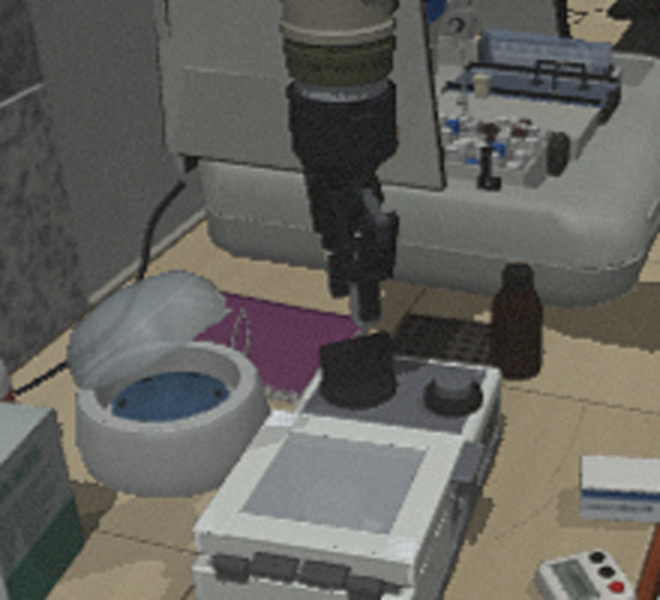

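View pics/s6b.png

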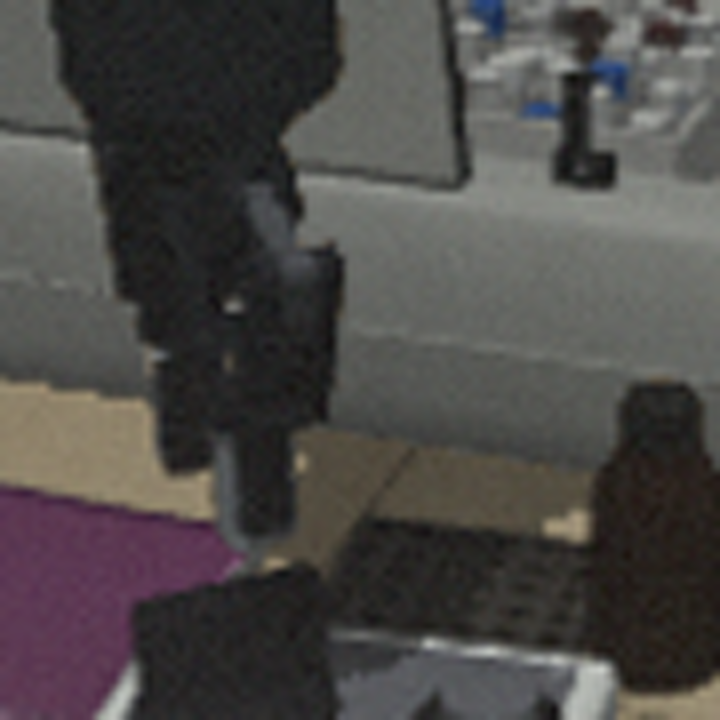

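The lid looks shut with the bottle under its window. Before gripping, I'll check the bar angle with an overlay.

Run:
```python
from h import *
t=cv2.imread("pics/top0.png");s=cv2.imread("pics/side0.png");out=[]
S=W((.03,-.08,0))[:2]
for n,im,box in(("top",t,(240,125,50,50)),("side",s,(195,145,50,50))):
  row=[]
  for k in(1,2,3):
    sc=5;big=cv2.resize(im[box[1]:box[1]+box[3],box[0]:box[0]+box[2]],None,fx=sc,fy=sc,interpolation=cv2.INTER_CUBIC)
    big=cv2.convertScaleAbs(big,alpha=2.0,beta=10)
    A=np.radians(64.1-20*k);M=np.array([[np.cos(A),-np.sin(A)],[np.sin(A),np.cos(A)]])
    for z in(.086,.121):
        P=[[*(S+M@np.array(v)),z] for v in((.029,.008),(.029,-.008),(-.029,-.008),(-.029,.008))]
        q=((proj(n,P)-np.array(box[:2])+.5)*sc-.5).astype(int);cv2.polylines(big,[q],True,(0,0,255),1)
    row.append(big)
  out.append(np.hstack(row))
cv2.imwrite("pics/ovsel.png",np.vstack(out))
```

```text
(no output)
```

View pics/ovsel.png

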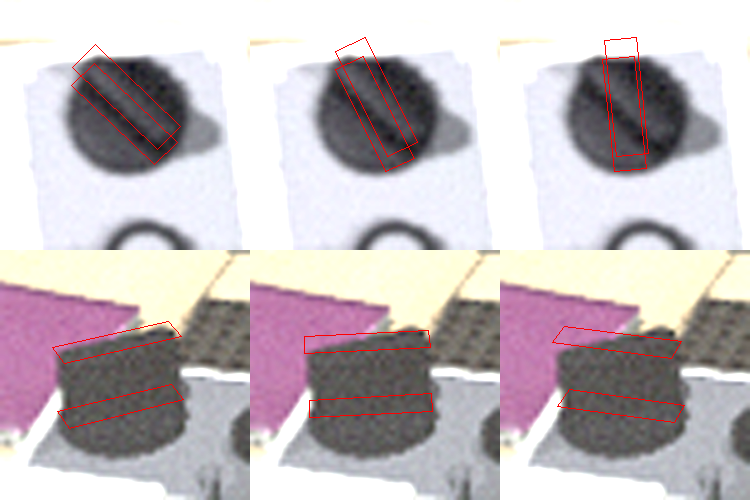

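The overlay confirms the first click, with the bar at 44° world. The knob sits about 2 mm to the -y side of my fit, so I correct for that and go down.

Run:
```python
from h import *
plan([(50,[.5985,-.0612,.11],down(134.1),3)])
```

```text
50 0 0 1.9 0 0 0; 50 0.1 0 1.9 0 0 0; 50 0 -0.1 1.8 0 0 0
3 end [ 0.5987 -0.0615  0.1105] y-yaw 134.1
```

>>> play_rows(series="50 0 0 1.9 0 0 0; 50 0.1 0 1.9 0 0 0; 50 0 -0.1 1.8 0 0 0; 50 0 0 0 0 0 0; 0 0 0 0 0 0 0; 0 0 0 0 0 0 0; 0 0 0 0 0 0 0; 0 0 0 0 0 0 0", newtons=60)

```text
clock: 14.48
tcp_pos: [0.5991, -0.0614, 0.1115]
orientation: [0.001, -0.376, 0.926, -0.001]
wrist_force: [-1.3, 2.0, 6.4]
finger_gap: 0.0148
```

Run:
```python
from h import *
s=get_state();print(s['tcp_pos'],s['finger_gap'],s['wrist_force'],s['ft_torque'])
```

```text
[ 0.59905783 -0.06137157  0.1115381 ] 0.014751190317822365 [-1.29302369  2.03556112  6.37940947] [0.37356381 0.45340569 0.0503154 ]
```

Well centred, with a low lateral force. Now turn counter-clockwise to the stop, with a small overshoot.

>>> play_rows(series="0 0 0 0 0 0 -6; 0 0 0 0 0 0 -6; 0 0 0 0 0 0 -6; 0 0 0 0 0 0 -4; 0 0 0 0 0 0 -2; 0 0 0 0 0 0 0; 0 0 0 0 0 0 0")

```text
clock: 15.35
tcp_pos: [0.5995, -0.0615, 0.1116]
orientation: [0.001, -0.559, 0.829, -0.001]
wrist_force: [-1.3, 2.5, 5.7]
finger_gap: 0.0153
```

Run:
```python
from h import *
s=get_state();p,R=pose(s);y=R.apply([0,1,0]);print(np.degrees(np.arctan2(y[1],y[0])),s['finger_gap'],s['wrist_force'],s['ft_torque'])
```

```text
157.99539482322012 0.015268472132682075 [-1.27832444  2.51853625  5.70696941] [ 0.64322642  0.17348745 -1.66597163]
```

A 1.67 N m reaction shows the end stop. Now 82° clockwise.

>>> play_rows(series="0 0 0 0 0 0 8; 0 0 0 0 0 0 9; 0 0 0 0 0 0 9; 0 0 0 0 0 0 9; 0 0 0 0 0 0 9; 0 0 0 0 0 0 9; 0 0 0 0 0 0 9; 0 0 0 0 0 0 9; 0 0 0 0 0 0 7; 0 0 0 0 0 0 4; 0 0 0 0 0 0 0; 0 0 0 0 0 0 0")

```text
clock: 16.85
tcp_pos: [0.5989, -0.0603, 0.1115]
orientation: [0.001, 0.12, 0.993, 0.001]
wrist_force: [-1.8, 5.8, 6.4]
finger_gap: 0.015
```

Run:
```python
from h import *
s=get_state();p,R=pose(s);y=R.apply([0,1,0]);print(np.degrees(np.arctan2(y[1],y[0])),s['finger_gap'],s['wrist_force'],s['ft_torque'])
```

```text
76.24276069228856 0.014977776029715109 [-1.84890918  5.83999321  6.38779011] [ 0.90726426  0.50681357 -0.16871715]
```

The small residual torque is the detent pulling toward the fourth place. Release, rise, and look.

>>> play_rows(series="50 0 0 0 0 0 0; 50 0 0 0 0 0 0; 50 0 0 0 0 0 0; 50 0 0 -3 0 0 0; 50 0 0 -5 0 0 0; 0 -6 0 -5 0 0 0; 0 -6 0 0 0 0 0; 0 0 0 0 0 0 0")

```text
clock: 17.85
tcp_pos: [0.7068, -0.0887, 0.226]
orientation: [-0.001, 0.121, 0.993, -0.0]
wrist_force: [-0.7, -0.4, 0.3]
finger_gap: 0.0002
```

Run:
```python
from h import *
print(pose()[0]);out=[]
S=np.array([.5985,-.061])
t=shot("top","top7");s=shot("side","side7");crop(s,100,50,220,200,3,"s7")
for n,im,box in(("top",t,(240,125,50,50)),("side",s,(195,145,50,50))):
  row=[]
  for k in(3,4,5):
    sc=5;big=cv2.resize(im[box[1]:box[1]+box[3],box[0]:box[0]+box[2]],None,fx=sc,fy=sc,interpolation=cv2.INTER_CUBIC)
    big=cv2.convertScaleAbs(big,alpha=2.0,beta=10)
    A=np.radians(64.1-20*k);M=np.array([[np.cos(A),-np.sin(A)],[np.sin(A),np.cos(A)]])
    for z in(.086,.121):
        P=[[*(S+M@np.array(v)),z] for v in((.029,.008),(.029,-.008),(-.029,-.008),(-.029,.008))]
        q=((proj(n,P)-np.array(box[:2])+.5)*sc-.5).astype(int);cv2.polylines(big,[q],True,(0,0,255),1)
    row.append(big)
  out.append(np.hstack(row))
cv2.imwrite("pics/ovsel2.png",np.vstack(out))
```

```text
[ 0.70683923 -0.08874377  0.22604217]
```

View pics/ovsel2.png

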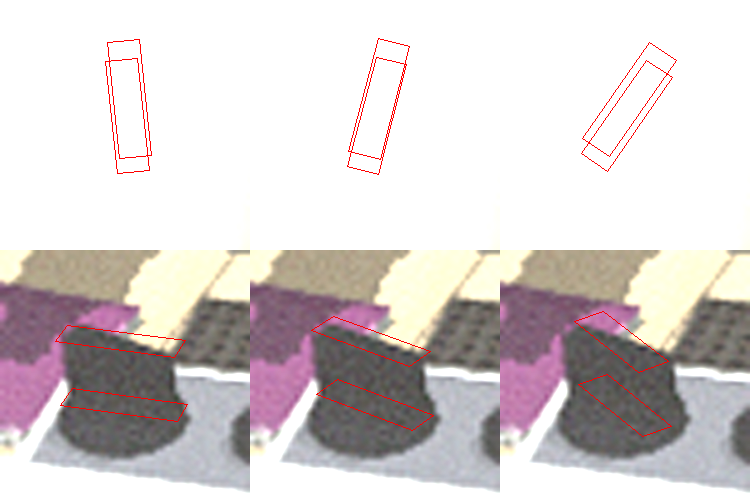

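View pics/s7.png

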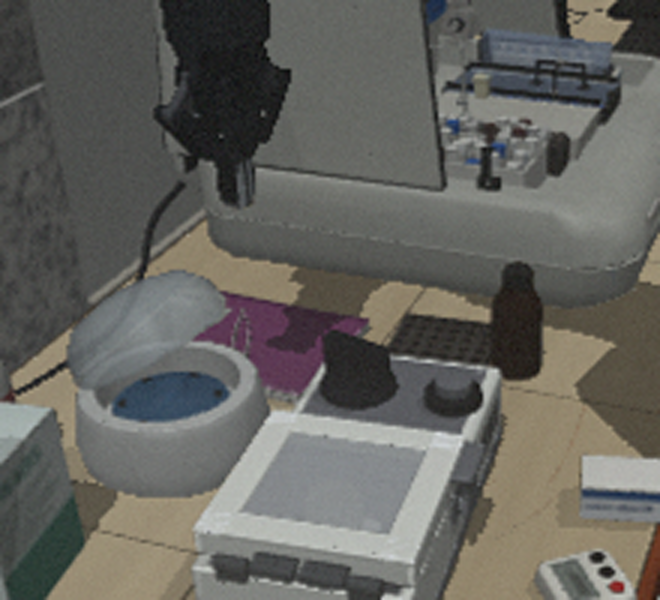

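I retreated in +x instead of -x, which was harmless. The slope of the bar's top edge in the side view matches the fourth click (middle panel), and the lid is shut. Next, go to the start button.

Run:
```python
from h import *
a=plan([(0,[.521,-.0668,.20],down(76),5),(0,[.521,-.0668,.125],down(76),3)])
```

```text
0 3.6 -0.5 0.6 0 0 0; 0 3.7 -0.4 0.6 0 0 0; 0 3.6 -0.5 0.5 0 0 0; 0 3.6 -0.5 0.6 0 0 0; 0 3.7 -0.4 0.6 0 0 0; 0 0 0 2.5 0 0 0; 0 0 0 2.5 0 0 0; 0 0 0 2.5 0 0 0
8 end [ 0.5207 -0.0663  0.1248] y-yaw 76.2
```

>>> play_rows(series="0 3.6 -0.5 0.6 0 0 0; 0 3.7 -0.4 0.6 0 0 0; 0 3.6 -0.5 0.5 0 0 0; 0 3.6 -0.5 0.6 0 0 0; 0 3.7 -0.4 0.6 0 0 0; 0 0 0 2.5 0 0 0; 0 0 0 2.5 0 0 0; 0 0 0 2.5 0 0 0; 0 0 0 0 0 0 0; 0 0 0 0 0 0 0")

```text
clock: 19.2
tcp_pos: [0.521, -0.0661, 0.1278]
orientation: [0.001, 0.12, 0.993, -0.001]
wrist_force: [-0.1, -0.0, -0.3]
finger_gap: 0.0003
```

Run:
```python
from h import *
s=get_state();print(s['tcp_pos'],s['wrist_force'])
s=shot("side","side8");crop(s,190,110,100,90,7,"s8")
```

```text
[ 0.52095498 -0.0660665   0.1277691 ] [-1.01704853e-01 -9.05877564e-05 -3.00477127e-01]
```

View pics/s8.png

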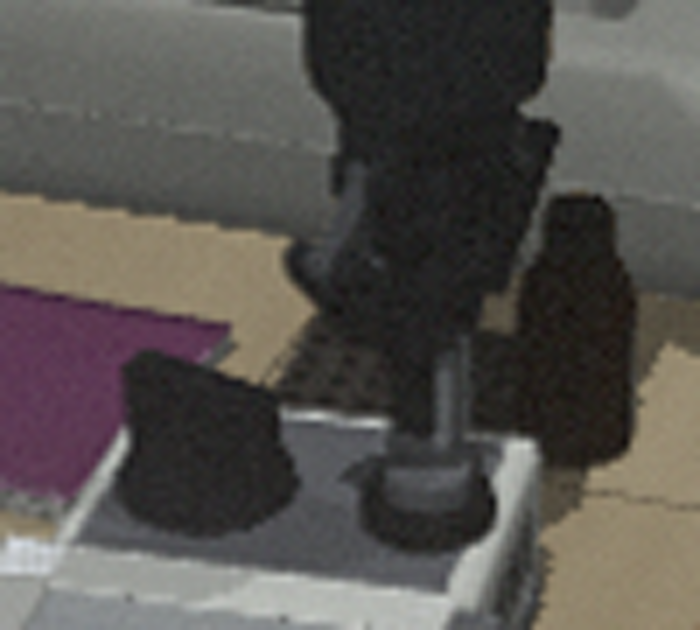

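The fingertips stand over the button. Press in small steps.

>>> play_rows(series="0 0 0 1 0 0 0; 0 0 0 0.5 0 0 0; 0 0 0 0.3 0 0 0; 0 0 0 0.2 0 0 0; 0 0 0 0 0 0 0; 0 0 0 0 0 0 0")

```text
clock: 20.0
tcp_pos: [0.522, -0.0664, 0.1097]
orientation: [0.002, 0.12, 0.993, -0.001]
wrist_force: [-7.0, 1.3, 25.1]
finger_gap: 0.0001
```

Run:
```python
from h import *
s=get_state();print(s['tcp_pos'],s['wrist_force'])
```

```text
[ 0.52200512 -0.06638828  0.10970234] [-7.01784468  1.3178587  25.11941287]
```

The tip is at z = 0.0907 with 25 N, so the button is bottomed. Release, retreat and check.

>>> play_rows(series="0 0 0 -2 0 0 0; 0 0 0 -5 0 0 0; 0 0 0 -5 0 0 0; 0 4 2 0 0 0 0; 0 5 4 0 0 0 0; 0 4 4 0 0 0 0; 0 2 4 0 0 0 0; 0 0 4 0 0 0 0; 0 0 4 0 0 0 0; 0 0 0 0 0 0 0; 0 0 0 0 0 0 0")

```text
clock: 21.38
tcp_pos: [0.4284, 0.1818, 0.2257]
orientation: [-0.001, 0.12, 0.993, -0.001]
wrist_force: [0.6, 0.0, 0.3]
finger_gap: -0.0003
```

Run:
```python
from h import *
s=get_state();print(s['clock'],s['tcp_pos'],s['wrist_force'])
t=shot("top","top9");s=shot("side","side9");crop(t,120,90,240,160,3,"t9");crop(s,140,110,190,150,4,"s9")
```

```text
21.375 [0.42838555 0.18175735 0.22565035] [0.64781881 0.00598392 0.26752232]
```

View pics/t9.png

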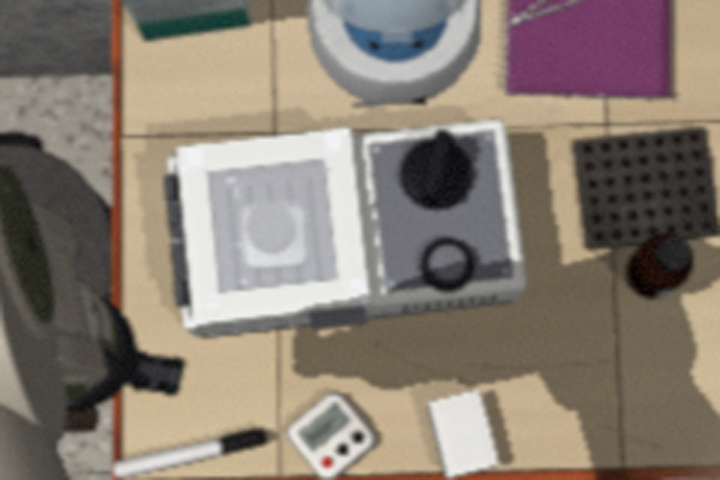

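View pics/s9.png

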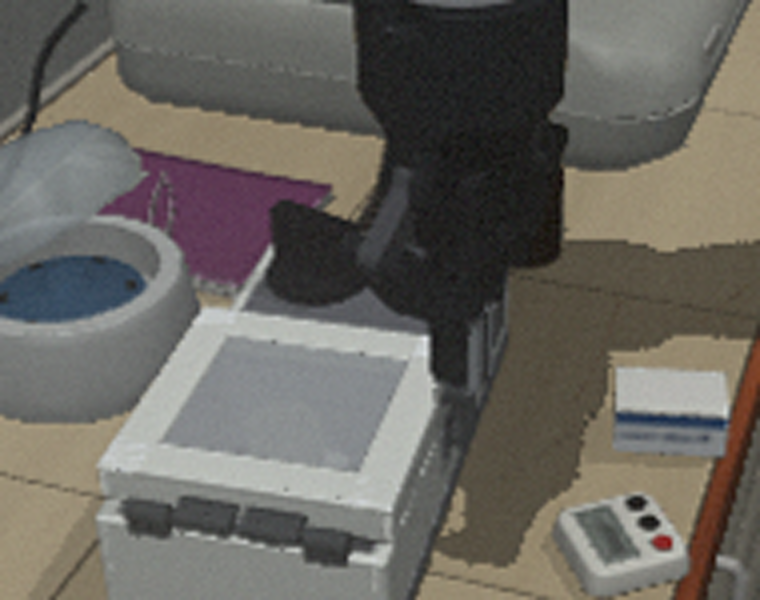

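The top view shows the bottle upright under the lid window, the lid shut, the button ring normal, and the bystanders in place. One last selector overlay from the top.

Run:
```python
from h import *
S=np.array([.5985,-.061]);im=cv2.imread("pics/top9.png");box=(240,125,50,50);row=[]
for k in(3,4,5):
    sc=5;big=cv2.resize(im[box[1]:box[1]+50,box[0]:box[0]+50],None,fx=sc,fy=sc,interpolation=cv2.INTER_CUBIC);big=cv2.convertScaleAbs(big,alpha=2,beta=10)
    A=np.radians(64.1-20*k);M=np.array([[np.cos(A),-np.sin(A)],[np.sin(A),np.cos(A)]])
    P=[[*(S+M@np.array(v)),.121] for v in((.029,.008),(.029,-.008),(-.029,-.008),(-.029,.008))]
    cv2.polylines(big,[((proj("top",P)-np.array(box[:2])+.5)*sc-.5).astype(int)],True,(0,0,255),1);row.append(big)
cv2.imwrite("pics/ovsel3.png",np.hstack(row))
for z in(.094,.097,.100):print(z,(((proj("top",[W((-.075,-.013,z)),W((.075,-.013,z))])-[120,90])*3)).round(1).tolist(), (((proj("side",[W((-.075,-.013,z)),W((.075,-.013,z))])-[140,110])*4)).round(1).tolist())
```

```text
0.094 [[365.4, 302.2], [348.4, 124.9]] [[458.4, 338.6], [200.4, 301.5]]
0.097 [[365.3, 301.6], [348.3, 124.0]] [[458.4, 334.1], [199.9, 297.0]]
0.1 [[365.3, 301.1], [348.1, 123.0]] [[458.4, 329.5], [199.4, 292.5]]
```

View pics/ovsel3.png

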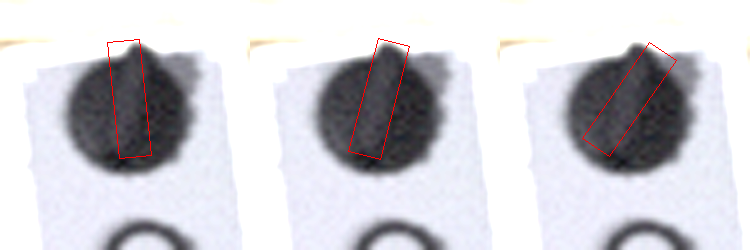

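The bar matches the fourth click exactly. The lid's edge corner in the side view, about (205,310), is no higher than predicted for shut. Hand in.

Run:
```python
from workcell import workorder
print(workorder.hand_in())
```

```text
the job is handed in; nothing more can be done
None
```

The job is done and handed in at about 21.5 s of the 67 s; the hand-in gives no verdict, so these are my own checks.

**What I did:**
- I stood the wash bottle upright in the chamber and pushed the lid shut.
- I turned the selector back to its counter-clockwise stop and then four clicks clockwise.
- I pressed the start button right down and released it.

**Last checks:**
- **Lid:** it gave a firm 20 N stop with the fingertips at 94 mm, which is its shut height. The side picture agrees.
- **Selector:** the end stop showed as a 1.67 N m reaction. Afterwards the bar matched the fourth-click overlay in the top view.
- **Start button:** it bottomed with the tip at about 91 mm and 25 N. I then let it go and its top looked normal from above, but I did not measure its height afterwards.
- **Bottle and bystanders:** the bottle stands upright under the lid window. The amber bottle, timer and carton look unmoved; I compared them only by eye.
- **Arm:** it is clear of everything.

**What disagreed:**
- My camera fit of the warmer was about 2 mm off at the console, so I corrected for it before gripping the selector.
- The arm stopped 10 mm lower than planned beside the lid, and one retreat went the wrong way; neither touched anything.

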